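# Set the lamp's dimmer by its edge thumbwheel and store the level

## Task

Set the desk lamp's white dimmer to the reading level: with one fingertip gently roll the ribbed black thumbwheel that peeps out of its top until the red pointer under the window stands level with the middle of the green clip, and only then press the round orange memory button right down and let it go. The wheel is delicate: never push on it or on the case with more than 15 N, nor on the button with more than 25 N, and leave the other things on the desk where they are.

Things in the scene. Friction and masses are not known exactly. Their poses are not given: they have to be found in the camera images.
- dimmer: the lamp's remote dimmer, a white flat-topped case fixed to the desk, 120 mm (x) by 200 mm (y) by 50 mm high, on a thin steel foot plate 130 by 210 mm. Origin: centre of its underside. Its x axis points across the case from the wheel and button side to the scale window and clips, y runs along the scale, z up.
- slot (a point): centre of the 15 x 42 mm (x, y) slot in the case's top, at top surface height (dimmer frame x -25, y +50, z 50 mm). Out of it peeps the black ribbed rubber thumbwheel: radius 20 mm, 11 mm wide, axle along the dimmer's x, too recessed to pinch. Its crest, above this point, stands 5 to 10 mm above the case top, differently every time and not measured: find it by feel.
- slot_end (a point): middle of the slot's +y end (dimmer x -25, y +71, z 50 mm): the wheel is rolled by a fingertip laid on its crest and dragged towards or away from this point, in several strokes. The tyre gives softly on its hub, 5 N per mm, up to 4 mm. It turns stiffly (5 N at the rim) and stays where left: a tip pressing with under 5 to 8 N slips (friction varies), 9 to 12 N rolls it.
- pointer_tip (a point): centre of the red pointer, a bar 14 mm (x) by 5 mm (y) under the clear window (16 x 110 mm, white ticks every 10 mm) in the case's top, on the dimmer's line x = +28 mm, 45 mm above the desk. Driven along y (-48 to +48 mm) by the wheel only: dragging the crest towards the dimmer's +y moves it to +y, 6 mm for each 10 mm of crest travel (12 mm per radian).
- clip_green: the green clip, 18 mm (x) by 12 mm (y) by 5 mm high, on the case's top at the window's far edge (dimmer x about +49 mm): it marks the reading level. Origin: centre of its underside; axes parallel to the dimmer's. It may be on either side of the pointer, 14 to 44 mm away along y. Fixed.
- clip_yellow: the yellow clip, same shape, on the other side of the scale: it marks another level, not wanted here. Fixed.
- memory_top (a point): centre of the top of the round orange memory button (26 mm across, in a grey housing on the case's top, at dimmer x -25, y -50 mm). It goes down 6 mm against a spring, about 4 N when fully down, and comes back when released.
- memory (a joint): travel of the memory button: 0 released, 0.006 m fully down.
- bowl: empty green bowl, 140 mm across, 60 mm high, origin at the centre of its underside. Leave alone.
- notebook_low: blue spiral notebook, 150 x 210 x 14 mm, lying on the desk, the lower of two stacked crosswise; origin at the centre of its underside. Leave alone.
- notebook_top: red spiral notebook of the same size, lying crosswise on the blue one; origin at the centre of its underside. Leave alone.
- pencil_case: translucent pencil case with clip-on lid, 206 (x) x 81 (y) x 37 mm high, origin at the centre of its underside. Leave alone.
- protractor: black plastic half-circle protractor, 150 mm long (y), 4 mm thick, lying flat; origin at the middle of its straight bar. Leave alone.
- mug: white mug, 80 mm across, 90 mm high, origin at the centre of its underside. Leave alone.
- eraser: white eraser, 45 x 22 x 12 mm, origin at the centre of its underside. Leave alone.
Things that resemble listed ones, but are neither listed nor needed, are in the scene too. Of the things shaped like the dimmer, the white one is meant.

How it is judged:
By the outcome, as a careful person would: the job done as asked, in the order asked, and still so for the second after the job is handed in, with the robot touching nothing.
It also fails if it takes over 67 s, if anything falls off the work surface, if the arm or the gripper's body presses on something with over 40 N, if the wrist force passes 120 N, or if a joint passes its speed limit or range.

## Robot

A 6-joint arm with a two-finger parallel gripper is mounted at the origin on the work surface. World frame = base frame: x ahead of the robot, y to its left, z up, the work surface at z = 0. Lengths are in m, angles in degrees, forces in N, time in s.
With the tool pointing down it reaches from about 0.25 to 0.725 m from the base axis. Payload 9.7 kg.
Tool frame: the origin (TCP) lies between the finger pads; the fingertips stand 11 mm ahead of it and the grasp point (between the pads) lies 8 mm behind it; y points along the fingers, x is the direction in which the jaws open and shut, and the axes are right-handed (so a half turn about y gives the same grasp; the last joint's range is limited). The gripper opens to 85 mm and grips with 20 to 120 N. Pads are 22 mm wide; open, the fingers measure 114 mm over their backs; the gripper's body (76 mm by 85 mm) begins 54 mm behind the grasp point. The pads swing forward as they close: fully open they stand 13 mm farther back than shut.
Start: joints at [64.802, 4.979, 10.078, 95.1, 0, 90], TCP at [0.234, 0.498, 0.242] pointing down, gripper open.
Joint ranges: [-179.16, 179.16], [-48.56, 103.87], [-65.8, 70.77], [-126.05, 130.52], [-82.76, 87.17], [-180, 180]. Speed limits (degrees/s): [127.2, 127.2, 147.25, 180, 180, 180].

## Interface

Orientations are given as [roll, pitch, yaw] about the fixed x, y, z axes, in that order (R = Rz(yaw) Ry(pitch) Rx(roll)).
In Python, from workcell import bot, vision gives the robot as it stands. The module is installed in compiled form; this text tells all that it offers.
- The arm moves only by the shell command python3 -m crank 'ROWS' [OPENING] [FORCE]. ROWS is text: rows parted by semicolons, each of 6 numbers parted by spaces: the shift along the tool's x, y, z in m, then the turn, a rotation vector about the tool's x, y, z in rad. A call has 1 to 8 rows; each row is the pose to reach, as a shift and turn from the pose commanded when the call began, along the tool's axes at that moment; what a row does not reach only later rows make up. A row lasts 1/10 s, in which the tool goes at most 50 mm and 8.59 degrees, less where a joint would pass 70% of its speed; a pose out of reach is approached as far as the arm can. A call with a gripper value outside its range is refused whole. OPENING is the gripper's target within -1 to 1 (shut at 1, half-way at 0, fully open at -1), set as the call begins (- or left out, the last holds). The fingers move at their own pace and stop on an object; FORCE is the grip in N (left out, the last holds). Time passes only in rows, so rows that repeat a pose let the fingers close. It gives the time, the measured TCP pose, the force and the opening at its end, in the units of the state.
- bot.get_obs(): the state, without advancing time (a new reading comes with each control period).
- vision.camera(name): name is "side" or "top" or "wrist"; returns the picture (384x512x3 uint8, red, green, blue); there is no depth.
- vision.get_calibration(name): a dict with "fx", "fy", "cx", "cy" (pixels), "rvec" (rotation vector, rad) and "tvec" (3), from world to camera coordinates, as OpenCV has them. Camera axes: x right, y down, z forward; pixel columns grow to the right and rows downward; lengths in m; the calibration is good to about 2 mm. A picture is of the moment at which its call begins: read the wrist's pose just before it. get_calibration takes no time and is no camera call; for the wrist camera it gives the pose at the moment of the call.
- bot.job_done(): hands the job in, once; it reports no verdict.
The state is a dict: "time": time; "q": joint angles; "qd": joint speeds; "joint_efforts": joint torques, N m; "ee_pos": TCP position; "tcp_rot": TCP orientation; "wrist_force": force on the tool from outside, world axes, zero at the start; "torque": the same for the moment, N m; "opening": finger opening in m.
Only numpy, scipy, OpenCV 4.12 (cv2) and the standard library are available. Lean on these libraries where they do the work, as an engineer would, in place of code of your own. Each camera call takes 0.05 s, during which the arm holds its last target. There are 200 camera calls.

## Working session

There is one attempt and no reset: what is moved stays moved. The work goes in short steps, Python scripts to look and compute and a shell command to move; the robot and the scene stay as the last step left them, time stands still between calls to the robot, and variables do not carry over. Pictures are saved under pics/ and viewed, about 8 in all and at most 12, crops included, and the job is handed in when it is done.

```bash
mkdir -p pics; cat > h.py <<'E'
import numpy as np, cv2
from workcell import bot, vision
def snap(n,f):
    c=vision.get_calibration(n); im=vision.camera(n)[:,:,::-1].copy(); cv2.imwrite(f'pics/{f}.png',im); return im,c
def ray(c,u,v,z):
    R,_=cv2.Rodrigues(np.array(c['rvec'],float)); t=np.array(c['tvec'],float).ravel()
    o=-R.T@t; d=R.T@np.array([(u-c['cx'])/c['fx'],(v-c['cy'])/c['fy'],1])
    return o+d*(z-o[2])/d[2]
def proj(c,P):
    K=np.array([[c['fx'],0,c['cx']],[0,c['fy'],c['cy']],[0,0,1.]])
    return cv2.projectPoints(np.array(P,float).reshape(-1,3),np.array(c['rvec'],float),np.array(c['tvec'],float),K,None)[0][:,0]
E
python3 - <<'E'
from h import *
a,c=snap('top','t0'); b,d=snap('side','s0')
cv2.imwrite('pics/both.png',cv2.resize(np.vstack([a,b]),None,fx=.78,fy=.78)) 
print(bot.get_obs()); print(c)
E
```

```text
{'time': 0.1, 'q': array([6.48021160e+01, 5.00682784e+00, 1.00403876e+01, 9.51003778e+01,
       8.96151213e-04, 9.00018824e+01]), 'qd': array([ 0.00160254, -0.0410755 ,  0.18423945, -0.08291647, -0.0790862 ,
       -0.02534903]), 'joint_efforts': array([ 1.41052158e-05, -5.21561050e+01,  4.65654874e+01,  1.60372647e-02,
       -2.22968890e-05, -2.34245664e-05]), 'ee_pos': array([0.23407462, 0.49749165, 0.2416772 ]), 'tcp_rot': array([-8.99991060e+01,  6.68180562e-02,  6.48002336e+01]), 'wrist_force': array([-0.55566036, -0.46676161, -0.37307932]), 'torque': array([-0.01218456, -0.01352552,  0.02899971]), 'opening': 0.08531931181579865}
{'fx': 470.5539466022905, 'fy': 470.5539466022905, 'cx': 255.6640822398745, 'cy': 192.36132298456383, 'rvec': array([ 2.16134691, -2.19656801,  0.1080059 ]), 'tvec': array([0.00402938, 0.50611097, 1.62394   ])}
```

View pics/t0.png

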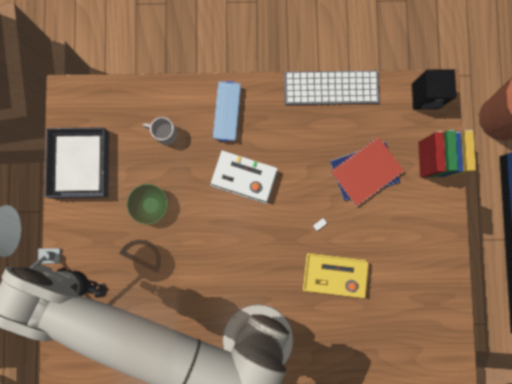

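The only things that could be taken for the dimmer are the white case at (244,177) and the yellow one at (336,276). The white one is meant. I'll check it in a close crop.

```bash
python3 - <<'E'
from h import *
im=cv2.imread('pics/t0.png'); s=cv2.imread('pics/s0.png')
cr=cv2.resize(im[140:212,200:290],None,fx=7,fy=7,interpolation=cv2.INTER_CUBIC)
cv2.imwrite('pics/c0.png',cr)
c=vision.get_calibration('top')
h=cv2.cvtColor(im,cv2.COLOR_BGR2HSV)
roi=np.zeros(h.shape[:2],np.uint8); roi[145:210,205:285]=1
m=((h[...,1]<40)&(h[...,2]>165)).astype(np.uint8)*roi
cs=cv2.findContours(m,0,2)[0]; k=max(cs,key=cv2.contourArea)
P=np.array([ray(c,u,v,.05)[:2] for u,v in k[:,0]],np.float32)*1000
print('rect mm',cv2.minAreaRect(P))
for n,lo,hi in (('orange',(5,120,120),(16,255,255)),('green',(40,80,60),(85,255,255)),('yellow',(20,80,120),(35,255,255)),('red',(172,120,80),(180,255,255)),('red0',(0,150,80),(4,255,255))):
    mm=cv2.inRange(h,lo,hi)*roi; v,u=np.nonzero(mm)
    if len(u): print(n,len(u),u.mean(),v.mean(),ray(c,u.mean(),v.mean(),.055))
E
```

```text
rect mm ((562.8629150390625, 37.139854431152344), (201.694580078125, 122.33843231201172), 70.9762191772461)
orange 2318 244.57679033649697 175.47713546160483 [0.56215204 0.03333984 0.055     ]
green 9 254.88888888888889 163.44444444444446 [ 0.60342445 -0.00283619  0.055     ]
yellow 18 238.5 158.33333333333334 [0.62211201 0.05346102 0.055     ]
```

View pics/c0.png

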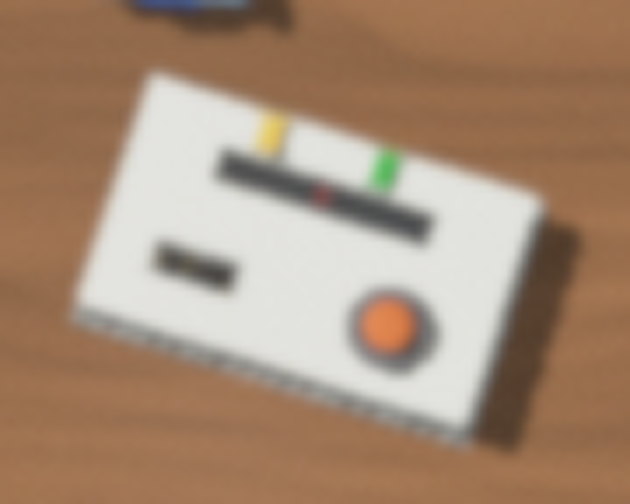

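View pics/s0.png

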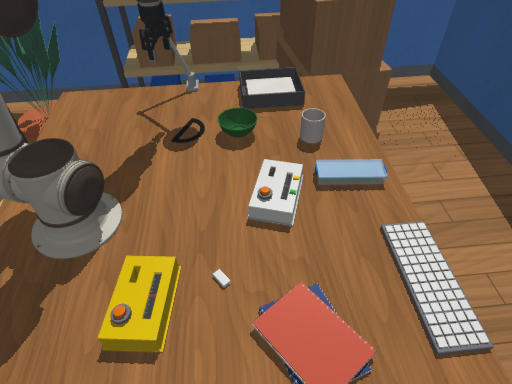

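The crop shows the white dimmer with the orange button at crop (390,325), the slot at (195,268), the red pointer at (322,195), green clip at (387,170) and yellow at (270,133). The pose is centre (0.563, 0.037), yaw −19°. The rectangle measures 202×122 mm, which matches. Next I move above it with the gripper shut.

```bash
python3 -m crank '-.256 0 -.419 0 1.4626 0;-.256 0 -.419 0 1.4626 0;-.256 0 -.419 0 1.4626 0;-.256 0 -.419 0 1.4626 0;-.256 0 -.419 0 1.4626 0;-.256 0 -.419 0 1.4626 0;-.256 0 -.419 0 1.4626 0;-.256 0 -.419 0 1.4626 0' 1 40
```

```text
time: 0.9
ee_pos: [0.4548, 0.1617, 0.2422]
tcp_rot: [-90.0, 0.0, -4.3]
wrist_force: [0.6, 0.0, -0.1]
opening: 0.0004
```

```bash
python3 -m crank '.05 0 -.069 0 .2566 0;.05 0 -.069 0 .2566 0;.05 0 -.069 0 .2566 0;.05 0 -.069 0 .2566 0'; python3 - <<'E'
from h import *
o=bot.get_obs(); print(o['ee_pos'],o['tcp_rot'],o['wrist_force'])
im,c=snap('wrist','w0')
R,_=cv2.Rodrigues(np.array(c['rvec'])); print(-R.T@np.array(c['tvec']), R[2], proj(c,[[.5557,.0924,.05],[.523,-.002,.055]]))
E
```

```text
time: 1.3
ee_pos: [0.4993, 0.0907, 0.2418]
tcp_rot: [-90.0, 0.1, -18.7]
wrist_force: [-0.4, -0.3, -0.2]
opening: 0.0
[0.49934676 0.09074635 0.24179018] [-9.00181099e+01  6.72774026e-02 -1.87109421e+01] [-0.35357014 -0.301019   -0.20954126]
[0.52313512 0.15880239 0.37282597] [-0.091298   -0.26491813 -0.95993909] [[306.35616862 155.74735546]
 [302.44605015 242.2305991 ]]
```

View pics/w0.png

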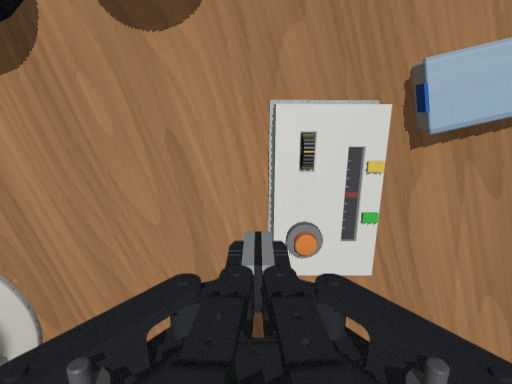

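The wrist view shows the slot at (308,151), pointer at (351,195), green clip at (370,218), yellow clip at (376,167) and button at (305,243).

```bash
cat >> h.py <<'E'
def meas(im,c,box=None):
    """blob centroids: red pointer, clips, orange, slot in world"""
    h=cv2.cvtColor(im,cv2.COLOR_BGR2HSV); out={}
    wood=cv2.inRange(h,(0,0,175),(180,40,255)); k=max(cv2.findContours(wood,0,2)[0],key=cv2.contourArea)
    roi=np.zeros(wood.shape,np.uint8); cv2.fillPoly(roi,[cv2.convexHull(k)],255)
    g={'orange':((7,150,150),(20,255,255),.065),'green':((45,100,60),(85,255,255),.055),'yellow':((20,120,120),(32,255,255),.055),'red':((170,120,80),(180,255,255),.045)}
    for n,(lo,hi,z) in g.items():
        m=cv2.inRange(h,lo,hi)
        if n=='red': m|=cv2.inRange(h,(0,120,80),(4,255,255))
        m&=cv2.dilate(roi,np.ones((7,7)))
        N,_,st,ce=cv2.connectedComponentsWithStats(m)
        if N<2: continue
        i=1+np.argmax(st[1:,4]); u,v=ce[i]
        out[n]=(st[i,:5].tolist(),ce[i].round(1),ray(c,u,v,z))
    return out,roi
def todim(P,C=(.563,.037),yaw=-19.):
    a=np.radians(yaw); d=np.array(P)[:2]-C; return np.array([d[0]*np.cos(a)+d[1]*np.sin(a),-d[0]*np.sin(a)+d[1]*np.cos(a)])*1000
E
python3 - <<'E'
from h import *
o=bot.get_obs(); im,c=snap('wrist','w1')
out,roi=meas(im,c)
for n,(s,p,w) in out.items(): print(n,s,p,w.round(4),todim(w).round(1))
g=cv2.cvtColor(im,cv2.COLOR_BGR2GRAY)
for n,(a,b,e,f) in {'slot':(285,330,120,185),'window':(335,368,135,250)}.items():
    m=np.zeros_like(g); m[e:f,a:b]=(g[e:f,a:b]<140)*255
    r=cv2.minAreaRect(np.argwhere(m)[:,::-1].astype(np.float32)); P=ray(c,*r[0],.05); print(n,r,P.round(4),todim(P).round(1))
E
```

```text
orange [296, 233, 22, 23, 368] [306.  244.5] [ 5.26e-01 -3.00e-04  6.50e-02] [-22.9 -47.3]
green [362, 214, 17, 10, 158] [369.6 218.4] [0.6032 0.0029 0.055 ] [ 49.1 -19.2]
yellow [368, 162, 17, 11, 178] [375.7 167. ] [0.6223 0.0588 0.055 ] [49.  39.9]
red [346, 193, 12, 4, 46] [351.4 194.6] [0.5924 0.0331 0.045 ] [29.1  5.8]
slot ((307.5, 152.0), (38.0, 15.0), 90.0) [0.5578 0.0967 0.05  ] [-24.4  54.8]
window ((357.0605163574219, 194.8141632080078), (24.932544708251953, 94.48585510253906), 5.04245138168335) [0.5973 0.0327 0.05  ] [33.8  7.1]
```

```bash
cat > chk.py <<'E'
# exit 1 when the tool feels contact
import sys; from workcell import bot
o=bot.get_obs(); f=o['wrist_force']; print(o['time'].__round__(2),(o['ee_pos']*1000).round(1),f.round(2)); sys.exit(abs(f[2])>float(sys.argv[1]))
E
python3 -m crank '.0532 .03 .030 0 0 0;.0532 .08 .030 0 0 0;.0532 .12 .030 0 0 0;.0532 .14 .030 0 0 0;.0532 .150 .030 0 0 0;.0532 .154 .030 0 0 0;.0532 .154 .030 0 0 0' >/dev/null; python3 chk.py 2 &&
python3 -m crank '0 .001 0 0 0 0;0 .002 0 0 0 0;0 .002 0 0 0 0' >/dev/null && python3 chk.py 2 &&
python3 -m crank '0 .001 0 0 0 0;0 .002 0 0 0 0;0 .002 0 0 0 0' >/dev/null && python3 chk.py 2 &&
python3 -m crank '0 .001 0 0 0 0;0 .002 0 0 0 0;0 .002 0 0 0 0' >/dev/null && python3 chk.py 2 &&
python3 -m crank '0 .001 0 0 0 0;0 .002 0 0 0 0;0 .002 0 0 0 0' >/dev/null && python3 chk.py 2 &&
python3 -m crank '0 .001 0 0 0 0;0 .002 0 0 0 0;0 .002 0 0 0 0' >/dev/null && python3 chk.py 2
python3 - <<'E'
from h import *
im,c=snap('wrist','w2')
E
```

```text
2.1 [559.6 103.4  89.4] [-0.09 -0.59  0.59]False
```

View pics/w2.png

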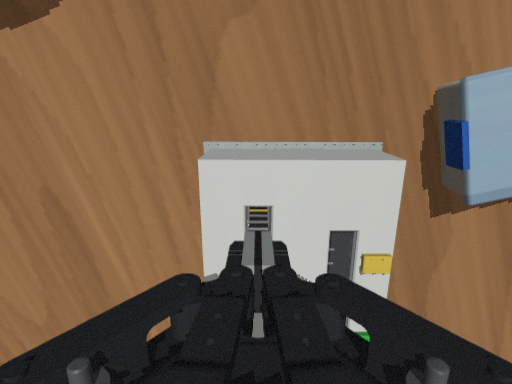

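The tip is centred across the wheel (column 258), and its leading edge at row 232 is over the crest area. I'll go on down by feel.

```bash
sed -i 's/sys.exit(abs/sys.exit(int(abs/; s/argv\[1\]))/argv[1])))/' chk.py
python3 -m crank '0 .002 0 0 0 0;0 .004 0 0 0 0;0 .004 0 0 0 0' >/dev/null && python3 chk.py 2 &&
python3 -m crank '0 .002 0 0 0 0;0 .004 0 0 0 0;0 .004 0 0 0 0' >/dev/null && python3 chk.py 2 &&
python3 -m crank '0 .001 0 0 0 0;0 .002 0 0 0 0;0 .002 0 0 0 0' >/dev/null && python3 chk.py 2 &&
python3 -m crank '0 .001 0 0 0 0;0 .002 0 0 0 0;0 .002 0 0 0 0' >/dev/null && python3 chk.py 2 &&
python3 -m crank '0 .001 0 0 0 0;0 .002 0 0 0 0;0 .002 0 0 0 0' >/dev/null && python3 chk.py 2 &&
python3 -m crank '0 .001 0 0 0 0;0 .002 0 0 0 0;0 .002 0 0 0 0' >/dev/null && python3 chk.py 2 &&
python3 -m crank '0 .001 0 0 0 0;0 .002 0 0 0 0;0 .002 0 0 0 0' >/dev/null && python3 chk.py 2 &&
python3 -m crank '0 .001 0 0 0 0;0 .002 0 0 0 0;0 .002 0 0 0 0' >/dev/null && python3 chk.py 2
```

```text
2.45 [559.5 102.7  84.6] [-0.15 -0.1  -0.97]
2.75 [559.2 102.7  79.9] [ 0.32  0.88 -0.31]
3.05 [559.3 102.7  78.1] [-0.42 -0.03  0.37]
3.35 [559.3 102.7  76.1] [-0.47 -0.23  0.18]
3.65 [559.3 102.8  74.1] [-0.05  0.31  0.36]
3.95 [559.3 102.7  72.1] [ 0.4  -0.96 -0.21]
4.25 [559.4 102.8  70.4] [-0.11  0.04  1.88]
4.55 [559.6 102.8  69. ] [-3.44  0.53  7.96]
```

Contact came at TCP z ≈ 70.5, so the crest is at about 59.5 mm. I press slightly more and do a first short stroke.

```bash

python3 -m crank '0 .0003 0 0 0 0;0 .0006 0 0 0 0;0 .0006 0 0 0 0' >/dev/null && python3 chk.py 12.5 &&
python3 -m crank '0 0 -.001 0 0 0;0 0 -.002 0 0 0;0 0 -.003 0 0 0;0 0 -.004 0 0 0' >/dev/null && python3 chk.py 12.5 &&
python3 -m crank '0 0 -.001 0 0 0;0 0 -.002 0 0 0;0 0 -.003 0 0 0;0 0 -.004 0 0 0' >/dev/null && python3 chk.py 12.5 
python3 - <<'E'
from h import *
a,c=snap('top','t1'); b,d=snap('side','s1')
A=cv2.resize(a[140:212,200:290],None,fx=6,fy=6,interpolation=2); B=cv2.resize(b[140:240,230:330],None,fx=4.32,fy=4.32,interpolation=2)
cv2.imwrite('pics/m1.png',np.hstack([A[:432,:],B[:432,:250]]))
E
```

```text
4.85 [559.6 102.9  68.7] [-2.14 -0.18  8.97]
5.25 [558.7 100.2  69. ] [-0.28  5.75  8.  ]
5.65 [557.4  96.4  68.9] [-0.65  5.77  7.67]
```

View pics/m1.png

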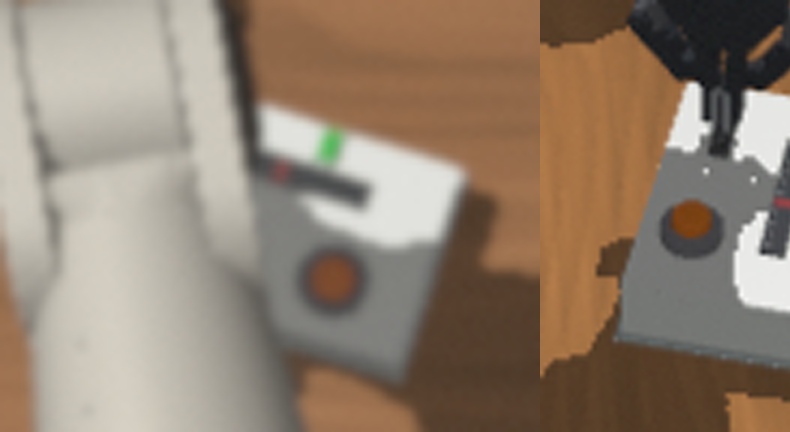

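It rolls: the tangential force is 5.8 N and the pointer is shifting. I'll measure the pointer and clip in the side view for tracking.

```bash
cat >> h.py <<'E'
def side(im,c,x0=235,x1=330,y0=150,y1=230):
    h=cv2.cvtColor(im,cv2.COLOR_BGR2HSV).astype(int); f=im.astype(float); r={}
    W=np.zeros(h.shape[:2]); W[y0:y1,x0:x1]=1
    red=((h[...,0]<6)|(h[...,0]>168))&(h[...,1]>110)&(h[...,2]>60); gr=(h[...,0]>45)&(h[...,0]<80)&(h[...,1]>100)
    for n,m,z,xx in (('red',red,.045,28),('green',gr,.0535,49)):
        m=(m*W).astype(np.uint8); N,_,st,ce=cv2.connectedComponentsWithStats(m)
        if N<2: continue
        i=1+np.argmax(st[1:,4]); r[n]=(st[i,4],ce[i].round(1),todim(ray(c,*ce[i],z)).round(1))
    return r
E
python3 - <<'E'
from h import *
for n,k,b in (('side','s0',(285,310,160,220)),('side','s1',(285,310,160,220)),('top','t0',(235,262,150,180)),('top','t1',(243,262,150,180))):
    im=cv2.imread(f'pics/{k}.png'); print(k,side(im,vision.get_calibration(n),*b))
E
```

```text
s0 {'red': (np.int32(5), array([286.4, 185.6]), array([29.8,  6. ])), 'green': (np.int32(22), array([292.7, 191.4]), array([ 52. , -21.6]))}
s1 {'red': (np.int32(7), array([286.3, 186.6]), array([30.2,  2. ])), 'green': (np.int32(22), array([292.7, 191.4]), array([ 52. , -21.6]))}
t0 {'green': (np.int32(7), array([254.6, 163.7]), array([ 50.2, -23.7]))}
t1 {'green': (np.int32(7), array([254.6, 163.7]), array([ 50.2, -23.7]))}
```

```bash

python3 -m crank '0 .0004 -.0015 0 0 0;0 .0004 -.003 0 0 0;0 .0004 -.0045 0 0 0;0 .0004 -.006 0 0 0' >/dev/null && python3 chk.py 13 &&
python3 -m crank '0 0 -.001 0 0 0;0 0 -.002 0 0 0;0 0 -.003 0 0 0;0 0 -.004 0 0 0' >/dev/null && python3 chk.py 13
python3 - <<'E'
from h import *
b,d=snap('side','s2'); print(side(b,d,285,310,160,220))
E
```

```text
6.15 [555.5  90.7  68.7] [-0.57  5.22  9.38]
6.55 [554.2  86.9  68.7] [-1.19  5.79  9.19]
{'red': (np.int32(3), array([286., 188.]), array([30.4, -3.9])), 'green': (np.int32(22), array([292.7, 191.4]), array([ 52. , -21.6]))}
```

```bash

python3 -m crank '0 -.004 0 0 0 0;0 -.008 0 0 0 0;0 -.008 .009 0 0 0;0 -.008 .018 0 0 0;0 -.008 .018 0 0 0;0 -.005 .018 0 0 0;0 -.003 .018 0 0 0;0 -.003 .018 0 0 0' >/dev/null && python3 chk.py 3 &&
python3 -m crank '0 .001 0 0 0 0;0 .002 0 0 0 0;0 .0025 0 0 0 0;0 .003 0 0 0 0;0 .003 0 0 0 0' >/dev/null && python3 chk.py 12.5 &&
python3 -m crank '0 0 -.001 0 0 0;0 0 -.002 0 0 0;0 0 -.003 0 0 0;0 0 -.004 0 0 0;0 0 -.005 0 0 0' >/dev/null && python3 chk.py 12.5 &&
python3 -m crank '0 0 -.001 0 0 0;0 0 -.002 0 0 0;0 0 -.003 0 0 0;0 0 -.004 0 0 0;0 0 -.005 0 0 0;0 0 -.006 0 0 0' >/dev/null && python3 chk.py 12.5 &&
python3 -m crank '0 0 -.001 0 0 0;0 0 -.002 0 0 0;0 0 -.003 0 0 0;0 0 -.004 0 0 0;0 0 -.005 0 0 0;0 0 -.006 0 0 0' >/dev/null && python3 chk.py 12.5
python3 - <<'E'
from h import *
b,d=snap('side','s3'); print(side(b,d,285,310,160,220))
E
```

```text
7.4 [559.3 102.7  70.2] [-0.97  0.67  3.7 ]
{'red': (np.int32(3), array([286., 188.]), array([30.4, -3.9])), 'green': (np.int32(22), array([292.7, 191.4]), array([ 52. , -21.6]))}
```

```bash

python3 -m crank '0 .001 0 0 0 0;0 .002 0 0 0 0;0 .0025 0 0 0 0;0 .0025 0 0 0 0' >/dev/null && python3 chk.py 12.5 &&
python3 -m crank '0 0 -.001 0 0 0;0 0 -.002 0 0 0;0 0 -.003 0 0 0;0 0 -.004 0 0 0;0 0 -.005 0 0 0' >/dev/null && python3 chk.py 12.5 &&
python3 -m crank '0 0 -.001 0 0 0;0 0 -.002 0 0 0;0 0 -.003 0 0 0;0 0 -.004 0 0 0;0 0 -.005 0 0 0;0 0 -.006 0 0 0' >/dev/null && python3 chk.py 12.5 &&
python3 -m crank '0 0 -.001 0 0 0;0 0 -.002 0 0 0;0 0 -.003 0 0 0;0 0 -.004 0 0 0;0 0 -.005 0 0 0;0 0 -.006 0 0 0' >/dev/null && python3 chk.py 12.5
python3 - <<'E'
from h import *
b,d=snap('side','s4'); print(side(b,d,285,310,160,220))
E
```

```text
7.85 [559.5 102.9  68.7] [-3.07  1.2   8.09]
8.35 [558.2  99.   68.9] [-2.41  6.5   7.84]
8.95 [556.3  93.4  68.9] [-2.47  5.73  7.99]
9.55 [554.3  87.6  68.9] [-2.21  6.07  8.55]
{'red': (np.int32(5), array([286.2, 190.4]), array([ 32.6, -13.3])), 'green': (np.int32(22), array([292.7, 191.4]), array([ 52. , -21.6]))}
```

```bash

python3 -m crank '0 -.01 0 0 0 0;0 -.05 0 0 0 0;-.03 -.09 -.01 0 0 0;-.053 -.13 -.015 0 0 0;-.053 -.165 -.015 0 0 0;-.053 -.172 -.015 0 0 0;-.053 -.172 -.015 0 0 0;-.053 -.172 -.015 0 0 0' && python3 - <<'E'
from h import *
im,c=snap('wrist','w3')
out,roi=meas(im,c)
for n,(s,p,w) in out.items(): print(n,s,p,todim(w).round(1))
cv2.imwrite('pics/w3c.png',cv2.resize(im[90:290,250:410],None,fx=3,fy=3,interpolation=2))
E
```

```text
time: 10.4
ee_pos: [0.4988, 0.0892, 0.2384]
tcp_rot: [-90.1, 0.1, -18.7]
wrist_force: [0.7, -0.1, -0.4]
opening: 0.0001
orange [296, 232, 22, 23, 378] [306.4 243.9] [-22.9 -47.2]
green [363, 213, 17, 10, 162] [370.8 217.4] [ 49.2 -19.1]
yellow [369, 161, 18, 10, 167] [377.1 165.5] [49.2 39.7]
red [345, 207, 12, 4, 40] [350.7 208.7] [ 29.  -12.5]
```

View pics/w3c.png

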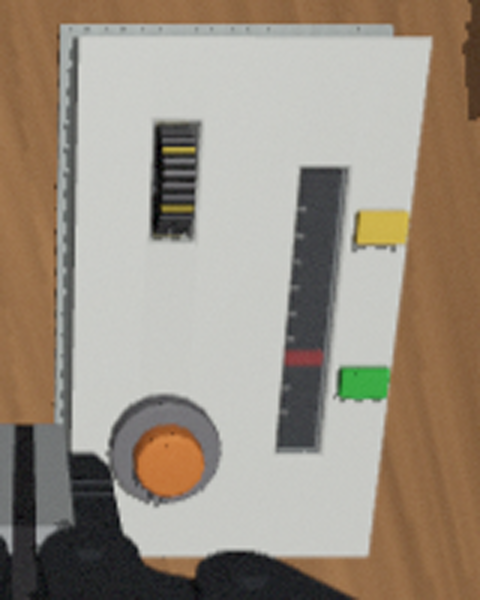

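The picture shows the pointer at crop (305,357) and the green clip at (363,383), so 6.6–6.8 mm remain. That needs about 12.5 mm of tip travel for the last stroke.

```bash

python3 -m crank '.02 .03 .01 0 0 0;.053 .07 .030 0 0 0;.053 .11 .030 0 0 0;.053 .14 .030 0 0 0;.053 .160 .030 0 0 0;.053 .167 .030 0 0 0;.053 .167 .030 0 0 0;.053 .168 .030 0 0 0' >/dev/null && python3 chk.py 3 &&
python3 -m crank '0 .001 0 0 0 0;0 .002 0 0 0 0;0 .003 0 0 0 0;0 .0037 0 0 0 0;0 .0037 0 0 0 0' >/dev/null && python3 chk.py 12.5
```

```text
11.25 [558.7 100.8  71.8] [-0.68 -0.   -0.17]
11.75 [559.2 101.   69.2] [-3.07 -0.62  7.68]
```

```bash

python3 -m crank '0 .0003 -.001 0 0 0;0 .0003 -.002 0 0 0;0 .0003 -.003 0 0 0;0 .0003 -.004 0 0 0;0 .0003 -.005 0 0 0;0 .0003 -.006 0 0 0' >/dev/null && python3 chk.py 12.5 &&
python3 -m crank '0 0 -.001 0 0 0;0 0 -.002 0 0 0;0 0 -.003 0 0 0;0 0 -.004 0 0 0;0 0 -.005 0 0 0;0 0 -.006 0 0 0;0 0 -.007 0 0 0;0 0 -.007 0 0 0' >/dev/null && python3 chk.py 12.5
python3 -m crank '0 -.01 0 0 0 0;0 -.05 0 0 0 0;-.03 -.09 -.01 0 0 0;-.053 -.13 -.017 0 0 0;-.053 -.165 -.017 0 0 0;-.053 -.172 -.017 0 0 0;-.053 -.172 -.017 0 0 0;-.053 -.172 -.017 0 0 0' && python3 - <<'E'
from h import *
im,c=snap('wrist','w4')
out,roi=meas(im,c)
for n,(s,p,w) in out.items(): print(n,s,p,todim(w).round(1))
cv2.imwrite('pics/w4c.png',cv2.resize(im[170:260,320:400],None,fx=6,fy=6,interpolation=2))
E
```

```text
12.35 [557.6  96.3  69.2] [-0.19  5.02  7.67]
13.15 [555.3  89.6  69.2] [0.02 5.56 6.92]
time: 13.95
ee_pos: [0.4988, 0.0892, 0.2385]
tcp_rot: [-90.1, 0.1, -18.7]
wrist_force: [-0.0, 0.1, 0.5]
opening: 0.0002
orange [296, 233, 22, 22, 377] [306.3 243.9] [-22.9 -47.2]
green [363, 213, 17, 10, 160] [370.7 217.4] [ 49.1 -19.1]
yellow [369, 161, 17, 11, 171] [377.  165.6] [49.2 39.7]
red [345, 212, 12, 5, 48] [350.5 214.4] [ 29.5 -19.4]
```

View pics/w4c.png

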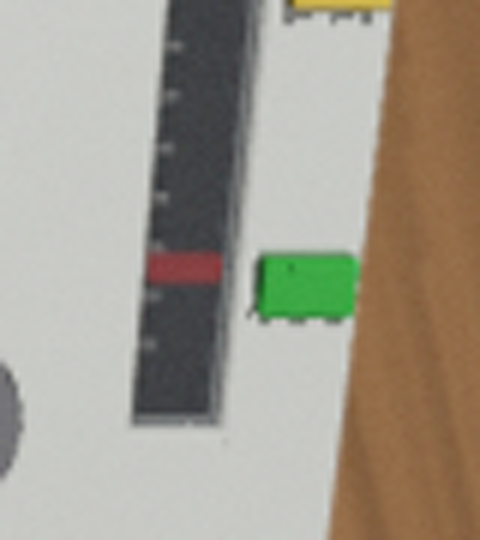

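The pointer reads −19.4 against the clip's −19.1 to −19.6, so they are level. I move above the button and cross-check from there with a different parallax.

```bash

python3 -m crank '.02 0 -.03 0 0 0;.04 0 -.06 0 0 0;.055 0 -.077 0 0 0;.055 0 -.077 0 0 0;.055 0 -.077 0 0 0' && python3 - <<'E'
from h import *
im,c=snap('wrist','w5')
h=cv2.cvtColor(im,cv2.COLOR_BGR2HSV)
out,roi=meas(im,c)
for n,(s,p,w) in out.items(): print(n,s,p,todim(w).round(1))
o=bot.get_obs(); print('tcp dimmer',todim(o['ee_pos']))
cv2.imwrite('pics/w5.png',im)
E
```

```text
time: 14.5
ee_pos: [0.526, -0.0014, 0.2383]
tcp_rot: [-90.0, 0.1, -18.7]
wrist_force: [-0.1, 0.3, 0.4]
opening: -0.0001
orange [245, 163, 24, 25, 456] [256.4 175.6] [-23.8 -46.5]
green [319, 144, 17, 11, 184] [326.9 148.9] [ 49.7 -19.8]
yellow [322, 84, 18, 12, 213] [330.5  89.5] [49.2 39. ]
red [300, 145, 13, 5, 52] [306.1 147.1] [ 29.5 -19.3]
tcp dimmer [-22.67375206 -47.83416794]
```

View pics/w5.png

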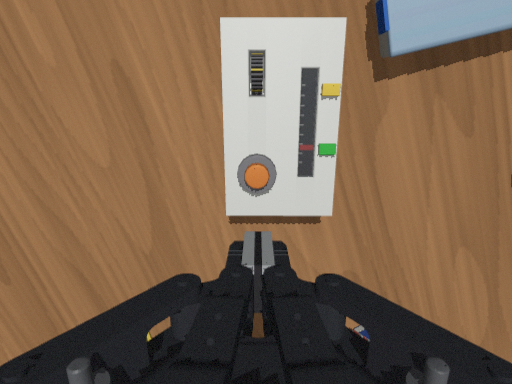

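From nearly above, the pointer reads −19.3 and the clip −19.8, so they agree within 0.5 mm. Now I press the button by feel.

```bash

python3 -m crank '-.001 .04 .001 0 0 0;-.001 .08 .001 0 0 0;-.001 .11 .001 0 0 0;-.001 .13 .001 0 0 0;-.001 .140 .001 0 0 0;-.001 .143 .001 0 0 0;-.001 .143 .001 0 0 0' >/dev/null; python3 chk.py 2 &&
python3 -m crank '0 .002 0 0 0 0;0 .004 0 0 0 0;0 .004 0 0 0 0' >/dev/null && python3 chk.py 2 &&
python3 -m crank '0 .002 0 0 0 0;0 .004 0 0 0 0;0 .004 0 0 0 0' >/dev/null && python3 chk.py 2 &&
python3 -m crank '0 .001 0 0 0 0;0 .002 0 0 0 0;0 .002 0 0 0 0' >/dev/null && python3 chk.py 2 &&
python3 -m crank '0 .001 0 0 0 0;0 .002 0 0 0 0;0 .002 0 0 0 0' >/dev/null && python3 chk.py 2 &&
python3 -m crank '0 .001 0 0 0 0;0 .002 0 0 0 0;0 .002 0 0 0 0' >/dev/null && python3 chk.py 2 &&
python3 -m crank '0 .001 0 0 0 0;0 .002 0 0 0 0;0 .002 0 0 0 0' >/dev/null && python3 chk.py 2 &&
python3 -m crank '0 .001 0 0 0 0;0 .002 0 0 0 0;0 .002 0 0 0 0' >/dev/null && python3 chk.py 2
```

```text
15.25 [5.259e+02 5.000e-01 9.730e+01] [-0.14  0.07  0.86]
15.55 [5.259e+02 1.000e-01 9.310e+01] [-0.91 -0.15 -0.16]
15.85 [5.256e+02 1.000e-01 8.850e+01] [0.47 0.21 0.28]
16.15 [5.257e+02 1.000e-01 8.660e+01] [0.27 1.18 0.61]
16.45 [5.257e+02 1.000e-01 8.460e+01] [-0.17  0.25  0.52]
16.75 [5.258e+02 1.000e-01 8.280e+01] [-0.31 -0.77  1.53]
17.05 [5.258e+02 1.000e-01 8.080e+01] [-0.53  0.49  2.38]
```

```bash

python3 -m crank '0 .001 0 0 0 0;0 .002 0 0 0 0;0 .002 0 0 0 0' >/dev/null && python3 chk.py 8 &&
python3 -m crank '0 .0005 0 0 0 0;0 .001 0 0 0 0;0 .001 0 0 0 0' >/dev/null && python3 chk.py 8 &&
python3 -m crank '0 .0005 0 0 0 0;0 .001 0 0 0 0;0 .001 0 0 0 0' >/dev/null && python3 chk.py 8 &&
python3 -m crank '0 .0005 0 0 0 0;0 .001 0 0 0 0;0 .001 0 0 0 0' >/dev/null && python3 chk.py 8 &&
python3 -m crank '0 .0005 0 0 0 0;0 .001 0 0 0 0;0 .001 0 0 0 0' >/dev/null && python3 chk.py 8
```

```text
17.35 [5.258e+02 1.000e-01 7.870e+01] [-0.73  0.72  2.79]
17.65 [5.258e+02 1.000e-01 7.780e+01] [-0.28  0.59  2.93]
17.95 [5.258e+02 1.000e-01 7.700e+01] [-0.62 -0.47  4.98]
18.25 [5.259e+02 1.000e-01 7.690e+01] [-4.08  0.07 10.58]
```

It bottomed firmly at TCP z 76.9, about 6 mm after contact, with 10.6 N. Next I release, retreat and check.

```bash

python3 -m crank '0 0 0 0 0 0;0 -.004 0 0 0 0;0 -.012 0 0 0 0;0 -.04 0 0 0 0;0 -.08 0 0 0 0;0 -.12 0 0 0 0;0 -.161 0 0 0 0;0 -.161 0 0 0 0' >/dev/null; python3 -m crank '0 0 0 0 0 0;0 0 0 0 0 0' && python3 - <<'E'
from h import *
im,c=snap('wrist','w6')
out,roi=meas(im,c)
for n,(s,p,w) in out.items(): print(n,s,p,todim(w).round(1))
a=cv2.imread('pics/t0.png'); b,_=snap('top','t6')
cv2.imwrite('pics/f.png',np.hstack([im[0:260,200:360],b[40:300,120:420]]))
E
```

```text
time: 19.25
ee_pos: [0.5254, 0.0001, 0.2355]
tcp_rot: [-90.0, 0.1, -18.7]
wrist_force: [0.4, 0.9, 0.0]
opening: 0.0001
orange [246, 165, 24, 25, 461] [257.3 177.4] [-23.8 -46.5]
green [320, 145, 18, 11, 187] [328.1 150. ] [ 49.4 -19.2]
yellow [324, 85, 18, 12, 214] [332.5  90.5] [49.5 39.3]
red [301, 147, 13, 4, 51] [306.9 148.5] [ 29.  -19.2]
```

View pics/f.png

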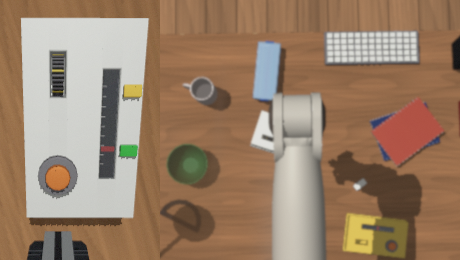

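The pointer (−19.2) and clip (−19.2) are level, the button is back up and the other things are unmoved. I'm handing the job in.

```bash
python3 -c "
from workcell import bot
print(bot.job_done())"
```

```text
the job is handed in; nothing more can be done
None
```

I set the white dimmer to the green clip, then pressed and released the memory button, and handed the job in at about 19.3 s of robot time.

- **Wheel:** I rolled it in three strokes towards the dimmer's −y with the shut fingertips. The crest was about 9.5 mm above the case top. The push down stayed at about 7 to 9.4 N.
- **Pointer:** The last wrist view, taken after the button press, puts both the pointer and the clip's middle at y = −19.2 mm. Earlier views put them 0.3 mm apart (−19.4 and −19.1) and 0.5 mm apart (−19.3 and −19.8). The side and top cameras were too coarse to confirm this (about 3 mm per pixel).
- **Button:** It gave way for about 6 mm, then stopped hard at 10.6 N, and its position in the picture afterwards matched the one before the press. I judged that it went right down by feel, as the joint itself can't be read.
- **Other things:** The bowl, mug, notebooks, eraser and protractor look unmoved in the last top picture. I judged this by eye and did not measure it. The robot ended clear of everything.
- **Forces:** I read the wrist force only at the end of each short move, so brief peaks in between were not seen.

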